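# Return desk tools to the shadow-foam carry tray and lock it

### The arm

A 6-joint arm with a two-finger parallel gripper is mounted at the origin on the work surface. World frame = base frame: x ahead of the robot, y to its left, z up, the work surface at z = 0. Lengths are in m, angles in rad, forces in N, time in s.
With the tool pointing down it reaches from about 0.35 to 0.85 m from the base axis. Payload 8.1 kg.
Tool frame: the origin (TCP) lies on the centre line of the jaws, within the pads' length; the fingertips stand robot.tips_ahead ahead of it and the grasp point (between the pads) lies 8 mm behind it (robot.tips_ahead is the distance from the TCP to the fingertips, in m); z points along the fingers, y is the direction in which the jaws open and shut (so a half turn about z gives the same grasp; the last joint's range is limited). The gripper opens to 93 mm and grips with 3 to 60 N. Pads are 15 mm wide; open, the fingers measure 128 mm over their backs; the gripper's body (75 mm by 188 mm) begins 65 mm behind the grasp point.
Start: joints at [1.154, 0.13, 1.488, -0, 1.523, -0.085], TCP at [0.195, 0.567, 0.23] pointing down, gripper open.
Joint ranges: [-2.96, 2.96], [-0.89, 2.26], [0.02, 2.5], [-1.34, 4.48], [0, 2.73], [-2.66, 2.66]. Speed limits (rad/s): [2.39, 2.39, 2.79, 3.14, 3.14, 3.14].

### API

Orientations are given as a rotation vector (axis times angle).
In Python, from plant import monitor, eyes, job, robot gives the robot as it stands.
- The arm moves only by the tool servo_tool, never from a script. Its argument "plan" is a list that holds one entry, the list of rows, each a list of 7 numbers: the closure, from -1 (fully open) to 1 (shut), so that 0 is half open, then the shift along the world's x, y, z in mm, then the turn, a rotation vector about the world's x, y, z in rad. In form: [[[hand, dx, dy, dz, ax, ay, az], ...]]. A call has 1 to 12 rows; each row shifts and turns the commanded pose from where the row before left it; what a row does not reach is not made up. A row lasts 1/10 s, in which the tool goes at most 50 mm and 8.59 degrees, less where a joint would pass 70% of its speed; a pose out of reach is approached as far as the arm can. A call with a gripper value outside its range is refused whole. The fingers move at their own pace and stop on an object; "force" is the grip in N (left out, the last holds). Time passes only in rows, so rows that do not move let the fingers close. It gives the time, the measured TCP pose, the force and the opening at its end, in the units of the state.
- monitor.read_state(): the state, without advancing time (a new reading comes with each control period).
- eyes.read_camera(name): name is "side" or "top"; returns the picture (384x512x3 uint8, red, green, blue); there is no depth.
- eyes.camera_info(name): a dict with "mtx" (3x3 intrinsics, pixels), "R" (3x3) and "t" (3): a world point X has camera coordinates R X + t. Camera axes: x right, y down, z forward; pixel columns grow to the right and rows downward; lengths in m; the calibration is good to about 2 mm. A picture is of the moment at which its call begins. camera_info takes no time and is no camera call.
- job.close_job(): hands the job in, once; it reports no verdict.
The state is a dict: "t": time; "q": joint angles; "dq": joint speeds; "joint_torque": joint torques, N m; "tool_pos": TCP position; "orientation": TCP orientation; "force": force on the tool from outside, world axes, zero at the start; "wrist_torque": the same for the moment, N m; "opening": finger opening in m.
Only numpy, scipy, OpenCV 4.12 (cv2) and the standard library are available. Lean on these libraries where they do the work, as an engineer would, in place of code of your own. Each camera call takes 0.05 s, during which the arm holds its last target. There are 200 camera calls.

### The job

Put the stapler, the box cutter and the scissors back into their own cut-outs in the sloping foam tray, each lying fully home, and leave them locked in for carrying, with the tray's keeper bar slid right across to its end stop so that its tongues lie over the tools. Leave the bottle, the mug and the calculator where they stand.

Things in the scene. Friction and masses are not known exactly. Their poses are not given: they have to be found in the camera images.
- tray: White-framed foam tray on a fixed desk stand, face sloped 30 deg. Sizes here in mm. Origin: middle of foam face. Axes: x straight down the slope, y level, z square out of the foam. Face x -108..106, y -123..123. Three cut-outs side by side along y (stapler at -y, cutter, scissors), tools with working end down the slope. White rim stands 1.5 over the foam; white carry loops at both y ends.
- stapler_grip (a point): Grey and black stapler on its side: 116 long, 43 wide, 30 thick, 0.2 kg. Point: middle of its parallel gripping part, half-way up (15). Axes: x to the nose, y from base plate to arm, z up. Reaches x -44 (hinge end) to 72. Base plate face flat at y -21.5; arm face y 21.5 from x -40 to 15, then slopes to y 9 at the nose. Centre of mass up to 10 ahead of the point.
- stapler_tip (a point): Same stapler: the point 70 mm ahead of stapler_grip along x, at the nose.
- cutter_grip (a point): Box cutter, blade drawn in, lying flat, slide button up. Grey body x -62..50, 24 wide, 15 thick, 0.09 kg; then steel blade guide x 50..83, y -12..1, 8 thick. Button stands 4 over the body at x 24..44 (leave it). Point: on the body's centre line, half-way up (7.5). Axes: x to the blade guide, z up. Centre of mass within 10 of the point.
- cutter_tip (a point): Same cutter: the point 81 mm ahead of cutter_grip along x, near the guide's end.
- scissors_grip (a point): Closed scissors lying flat, 162 long, 0.09 kg. Point: middle of the black neck, a block x -22..22, 22 wide, 12 thick, half-way up (6). Axes: x to the blade points (x 76; blades 15 wide at the neck), z up. Two unequal bows of 11 thick rod behind the neck: large at +y (to x -86, y 39), small at -y (to x -72, y -34). Beside the neck it is clear for x -14..76. Centre of mass up to 15 behind.
- scissors_tip (a point): Same scissors: the point 74 mm ahead of scissors_grip along x, near the blade points.
- stapler_pocket (a point): Where stapler_grip is when the stapler lies home; axes as the tray and as the stapler then. At tray x -25, y -65, z -5. Cut-out 20 deep with 3 mm play all round; the stapler then stands 10 out. Its nose part is narrower on the +y side. Finger scoops as deep as the cut-out, 34 long in x, beside the grip: reaching 27 out from the stapler's faces on both sides.
- stapler_pocket_tip (a point): Where stapler_tip is when the stapler lies home.
- cutter_pocket (a point): Where cutter_grip is when the cutter lies home; axes as the tray. At tray x -7, y 3, z 0.5. Cut-out 7 deep, 3 mm play all round, narrow for the blade guide; the body then stands 8 out of the foam. Above the foam face there are 34 clear on the stapler's side of the body and 27 to the scissors; there are finger scoops only toward the stapler, so keep fingertips above the foam face.
- cutter_pocket_tip (a point): Where cutter_tip is when the cutter lies home.
- scissors_pocket (a point): Where scissors_grip is when the scissors lie home; axes as the tray. At tray x 17, y 71, z -1. Cut-out 7 deep, 3 mm play all round, a wide hollow for the large bow and a shorter one for the small; neck then stands 5, bows 4 out of the foam. Finger scoops 7 deep, x -16..18 beside the neck, reach 39 to each side of its centre line.
- scissors_pocket_tip (a point): Where scissors_tip is when the scissors lie home.
- keeper_knob (a point): Middle of the black knob on the tray's keeper bar; axes as the tray. A block 14 (x) by 14 (y) by 22 high (z), on an aluminium bar along the tray's upper edge; bar top 11 below the point. At tray x -95, z 33, y -34 + keeper position. Nothing else on the bar within 50 of it stands higher than the bar. Three tongues 12 wide reach from the bar down the slope to tray x -57, tops 13 below the point.
- keeper (a joint): Keeper bar (transport lock), m along tray +y. 0 = fully open, tongues beside the cut-outs; 0.036 = end stop, each tongue over the upper end of its tool with 4 mm of air over a tool lying home. Starts open, up to 0.012, where the tongues are clear of the cut-outs; above about 0.014 they hang over them and block them. Slides with about 1.5 N and stays where left.
- bottle_mid (a point): Bystander: clear drink bottle, 66 mm across, 165 high; point 80 above its foot.
- mug_mid (a point): Bystander: black mug, 82 mm across plus a handle, 92 high; point at its middle.
- calculator_mid (a point): Bystander: flat desk calculator, 100 by 150 mm, 18 thick; point at its middle.

How it is judged:
By the outcome, as a careful person would: the job done as asked, in the order asked, and still so for the second after the job is handed in, with the robot touching nothing.
It also fails if it takes over 72 s, if anything falls off the work surface, if the arm or the gripper's body presses on something with over 40 N, if the wrist force passes 120 N, or if a joint passes its speed limit or range.

## Working session

There is one attempt and no reset: what is moved stays moved. The work goes in short steps, Python scripts to look and compute and a tool call to move; the robot and the scene stay as the last step left them, time stands still between calls to the robot, and variables do not carry over. Pictures are saved under pics/ and viewed, about 8 in all and at most 12, crops included, and the job is handed in when it is done.

Besides the shell and the picture viewer there is one more tool, called after "Emit:" as name(argument=value, ...), one argument or row to a line, values as JSON. servo_tool: Moves the arm, as the interface text tells. Its arguments: {"type":"object","properties":{"plan":{"type":"array"},"force":{"type":"number"}},"required":["plan"]}

```bash
mkdir -p pics; ls
python3 - <<'E'
from plant import monitor, eyes, job, robot
import cv2,numpy as np
print(monitor.read_state(), robot.tips_ahead, [a for a in dir(robot) if a[0]!='_'])
for n in ("top","side"):
    im=eyes.read_camera(n); cv2.imwrite(f"pics/{n}0.png",im[:,:,::-1]); i=eyes.camera_info(n); print(n,i)
E
```

```text
pics
{'t': 0.0, 'q': array([ 1.15360727e+00,  1.31144792e-01,  1.48926347e+00,  1.08221320e-05,
        1.52303612e+00, -8.54153339e-02]), 'dq': array([-0.00081033, -0.00141512, -0.00019385, -0.00046332,  0.0002458 ,
        0.00140035]), 'joint_torque': array([-1.86893344e-04, -5.59864175e+01, -4.91740751e+01,  7.66882603e-02,
        3.60034034e-02, -1.67413727e-04]), 'tool_pos': array([0.19518981, 0.56677458, 0.22860592]), 'orientation': array([-5.18684882e-01, -3.09799996e+00,  2.81268031e-03]), 'force': array([-0.21517642, -0.3809901 , -0.41824529]), 'wrist_torque': array([0.02549396, 0.01701715, 0.0163872 ]), 'opening': 0.09304773746165862} 0.011 ['IKError', 'tips_ahead']
top {'mtx': array([[434.05949932,   0.        , 259.83279629],
       [  0.        , 434.05949932, 190.91766585],
       [  0.        ,   0.        ,   1.        ]]), 'R': array([[ 0.01486234, -0.99984738,  0.00918289],
       [-0.98221812, -0.01631805, -0.18703283],
       [ 0.18715413, -0.00623986, -0.98231074]]), 't': array([-0.10053779,  0.56517115,  1.2217214 ])}
side {'mtx': array([[354.01048875,   0.        , 256.45534719],
       [  0.        , 354.01048875, 193.92404483],
       [  0.        ,   0.        ,   1.        ]]), 'R': array([[ 0.76850868, -0.63981526, -0.00555298],
       [-0.34389156, -0.40571269, -0.84683871],
       [ 0.53956742,  0.65271253, -0.53182079]]), 't': array([-0.46366742,  0.25297261,  0.68526611])}
```

View pics/top0.png

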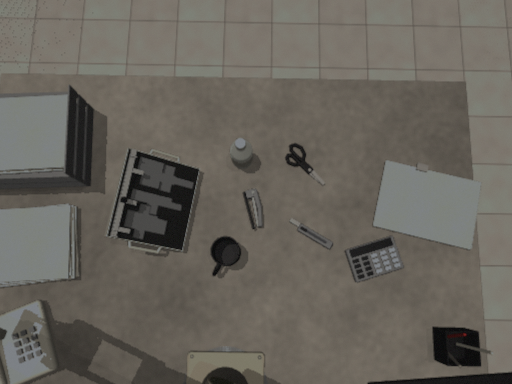

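View pics/side0.png

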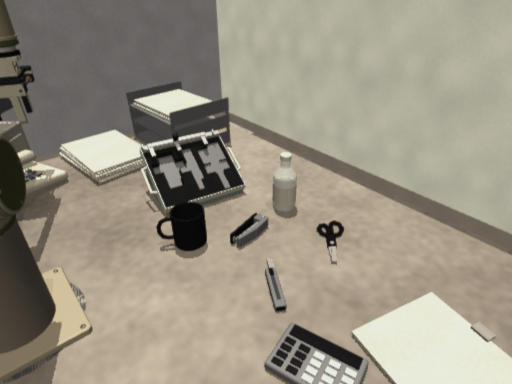

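Run:
```python
import cv2,numpy as np
t=cv2.imread("pics/top0.png"); s=cv2.imread("pics/side0.png")
a=cv2.resize(t[140:260,100:210],None,fx=5,fy=5,interpolation=cv2.INTER_CUBIC)
cv2.imwrite("pics/c_tray.png",cv2.convertScaleAbs(a,alpha=1.5))
b=cv2.resize(t[140:255,235:340],None,fx=5,fy=5,interpolation=cv2.INTER_CUBIC)
cv2.imwrite("pics/c_tools.png",cv2.convertScaleAbs(b,alpha=1.5))
```

```text
(no output)
```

View pics/c_tray.png

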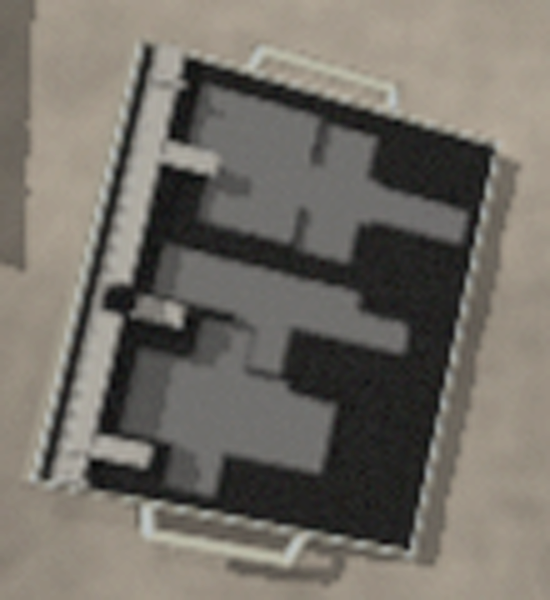

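View pics/c_tools.png

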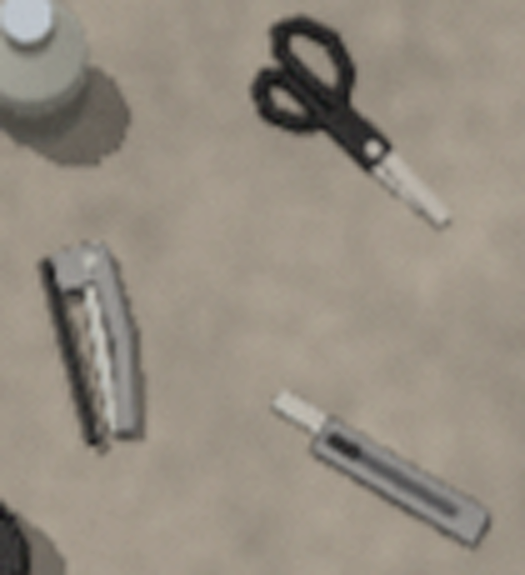

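```bash
cat > h.py <<'E'
import cv2,numpy as np
from plant import monitor, eyes, job, robot
from scipy.spatial.transform import Rotation as Ro
def ray(n,uv):
    i=eyes.camera_info(n); uv=np.atleast_2d(uv).astype(float)
    d=np.c_[uv,np.ones(len(uv))]@np.linalg.inv(i["mtx"]).T@i["R"]
    return -i["R"].T@i["t"],d
def plane(n,uv,h):
    c,d=ray(n,uv); return (c+d*((h-c[2])/d[:,2:]))[:,:2]*1000
def proj(n,X):
    i=eyes.camera_info(n); p=(np.atleast_2d(X)@i["R"].T+i["t"])@i["mtx"].T; return p[:,:2]/p[:,2:]
def mask(im,box,f):  # upsampled mask, largest blob; returns pixel list in image coords
    x0,y0,x1,y1=box; a=cv2.resize(im[y0:y1,x0:x1],None,fx=4,fy=4,interpolation=cv2.INTER_CUBIC).astype(int)
    m=f(a).astype(np.uint8); m=cv2.morphologyEx(m,cv2.MORPH_CLOSE,np.ones((9,9),np.uint8))
    k,l,st,_=cv2.connectedComponentsWithStats(m); b=1+np.argmax(st[1:,4])
    v,u=np.nonzero(l==b); return np.c_[u,v]/4-.375+[x0,y0]
E
python3 - <<'E'
from h import *
t=cv2.imread("pics/top0.png"); s=cv2.imread("pics/side0.png")
print("cam",ray("top",[0,0])[0],ray("side",[0,0])[0])
print("bg",t[185,290],"cut",t[235,315],"shadow",t[168,252])
f=lambda a:(a[...,2]-a[...,0]<12)|(a.max(-1)<75)
vis=t.copy()
for n,box,h in(("stapler",(238,183,270,236),.02),("cutter",(285,214,338,254),.011),("sciss",(280,140,330,190),.008)):
    p=mask(t,box,f); vis[np.round(p[:,1]).astype(int),np.round(p[:,0]).astype(int)]=(0,0,255)
    X=plane("top",p,h); r=cv2.minAreaRect(X.astype(np.float32)); c=X.mean(0)
    w,V=np.linalg.eigh(np.cov((X-c).T)); a=V[:,1]
    print(n,len(p),"rect",np.round(r[0],1),np.round(r[1],1),round(r[2],2),"corners",np.round(cv2.boxPoints(r)).tolist(),"mean",c.round(1),"pca",np.degrees(np.arctan2(a[1],a[0])).round(1))
    np.save(f"{n}.npy",X)
a=cv2.resize(s[122:215,135:250],None,fx=6,fy=6,interpolation=cv2.INTER_CUBIC)
a=cv2.convertScaleAbs(a,alpha=1.5)
b=cv2.resize(vis[140:255,235:340],None,fx=1,fy=1); a[:115,-105:]=b
cv2.imwrite("pics/c_side.png",a)
E
```

```text
cam [ 0.32796537 -0.08367659  1.30673884] [ 0.07358032 -0.64130907  0.57609103]
bg [ 92 102 108] cut [66 65 66] shadow [60 65 70]
stapler 9451 rect [519.1 -76.8] [125.8  49.6] 15.83 corners [[452.0, -70.0], [465.0, -118.0], [586.0, -83.0], [573.0, -36.0]] mean [521.  -74.9] pca -166.6
cutter 6505 rect [ 447.9 -244. ] [149.7  29.5] 60.34 corners [[398.0, -302.0], [424.0, -316.0], [498.0, -186.0], [472.0, -172.0]] mean [ 445.5 -250.1] pca 58.3
sciss 8365 rect [ 653.3 -219.5] [163.   71.1] 29.55 corners [[565.0, -229.0], [600.0, -291.0], [742.0, -210.0], [707.0, -148.0]] mean [ 670.3 -217.1] pca -138.5
```

View pics/c_side.png

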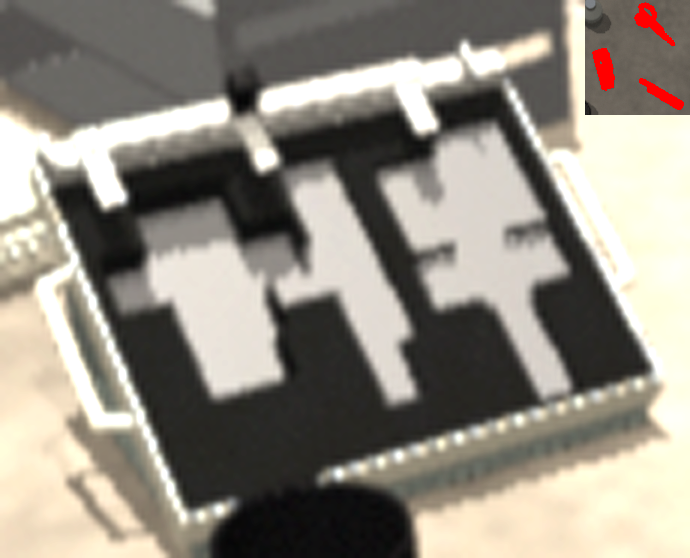

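```bash
cat >> h.py <<'E'
def tray(p): # p = x,y,z(m),yaw of tray x axis
    a=30*np.pi/180; c,s=np.cos(p[3]),np.sin(p[3])
    x=np.array([c*np.cos(a),s*np.cos(a),-np.sin(a)]); y=np.array([-s,c,0]); return np.c_[x,y,np.cross(x,y)],np.array(p[:3])
E
python3 - <<'E'
from h import *
from scipy.optimize import least_squares
M=np.array([(106,-123),(106,123),(96,60.5),(96,81.5),(79,-12),(79,7),(50,-89.5),(-72,-89.5),(-72,-40.5),(-72,-12),(-72,18)])/1000
T=np.array([(408,547),(488,150),(463,243),(470,208),(405,353),(408,322),(322,473),(122,430),(130,350),(158,290),(168,245)])/5+[99.6,139.6]
S=np.array([(190,508),(648,375),(543,397),(572,383),(390,405),(417,393),(213,400),(138,213),(222,198),(283,172),(335,160)])/6+[134.6,121.6]
P=np.c_[M,0*M[:,0]]
def res(p):
    R,o=tray(p); X=P@R.T+o
    return np.r_[proj("top",X)-T,proj("side",X)-S].ravel()
r=least_squares(res,[.45,.3,.1,np.radians(-106)],loss="soft_l1",f_scale=.5)
print(r.x,np.degrees(r.x[3])); e=res(r.x).reshape(2,-1,2).round(1); print(e[0].tolist(),e[1].tolist())
np.save("tray.npy",r.x)
R,o=tray(r.x)
k=R@[-.095,-.034,.033+.011]+o; print("knobtop k=0 proj",proj("top",k),proj("side",k), "k=12",proj("top",R@[-.095,-.022,.044]+o))
t=cv2.imread("pics/top0.png")
f=lambda a:(a[...,2]-a[...,0]<8)|(a.max(-1)<52)
for n,box,h in(("stapler",(238,183,270,236),.02),("cutter",(285,214,338,254),.011),("sciss",(280,140,330,190),.008)):
    p=mask(t,box,f); X=plane("top",p,h); q=cv2.minAreaRect(X.astype(np.float32)); c=X.mean(0)
    print(n,np.round(q[0],1),np.round(q[1],1),round(q[2],2),"mean",c.round(1)); np.save(n+".npy",X)
# stapler long-side line fits & scissors axis by slice midpoints
def prof(n,az,sgn=1):
    X=np.load(n+".npy"); a=np.radians(az); d=np.array([np.cos(a),np.sin(a)]); e=np.array([-d[1],d[0]])
    u,v=X@d,X@e; print(n,az,"u",u.min().round(1),u.max().round(1))
    for lo in np.arange(u.min(),u.max()-1,8): 
        w=v[(u>=lo)&(u<lo+8)]; print((lo+4).round(1),w.min().round(1),w.max().round(1),end="; ")
    print()
prof("stapler",-164.5); prof("cutter",60); prof("sciss",-138.5)
m=lambda a:a.max(-1)<45
for b,h in(((208,233,244,280),.092),): 
    p=mask(t,b,m); print("mug top",plane("top",p,h).mean(0))
print("bottle",plane("top",[[241,143]],.165),"calc",plane("top",[[374,258]],.018))
E
```

```text
[ 0.52977704  0.20639183  0.07979348 -1.7330435 ] -99.29607822064858
[[-0.1, 0.6], [0.9, -0.6], [-1.4, -0.1], [-1.3, 0.1], [-0.2, 0.3], [0.6, 0.2], [1.4, 0.3], [-0.9, 0.1], [1.7, -1.3], [-1.6, 0.7], [-1.1, -0.7]] [[-0.2, 2.2], [2.0, 0.8], [-0.4, -0.1], [1.1, 0.4], [0.3, 0.5], [1.8, 0.8], [0.5, 0.3], [-1.5, -1.9], [0.4, -3.0], [-0.8, -0.8], [-0.2, -0.9]]
knobtop k=0 proj [[123.15503923 203.2906711 ]] [[172.17133092 136.0667879 ]] k=12 [[124.21373957 198.90535321]]
stapler [520.8 -76. ] [119.2  45.5] 15.91 mean [524.1 -75. ]
cutter [ 442.2 -254.4] [122.1  25.5] 59.69 mean [ 440.7 -257.1]
sciss [ 681.7 -217.1] [100.7  70.6] 63.57 mean [ 679. -209.]
stapler -164.5 u -541.2 -421.9
-537.2 190.3 232.4; -529.2 189.9 233.6; -521.2 189.5 233.9; -513.2 189.9 234.5; -505.2 190.1 234.9; -497.2 189.9 235.0; -489.2 189.6 234.6; -481.2 190.1 235.1; -473.2 189.9 234.3; -465.2 190.7 231.9; -457.2 190.8 229.8; -449.2 190.4 227.7; -441.2 190.5 227.0; -433.2 190.8 224.9; -425.2 190.4 224.5; 
cutter 60 u -60.3 61.8
-56.3 -522.0 -498.2; -48.3 -522.6 -498.0; -40.3 -522.4 -497.2; -32.3 -522.7 -497.8; -24.3 -522.8 -498.1; -16.3 -522.7 -497.7; -8.3 -522.3 -497.5; -0.3 -522.1 -497.4; 7.7 -522.5 -498.2; 15.7 -522.4 -497.8; 23.7 -522.4 -497.9; 31.7 -522.6 -498.3; 39.7 -522.0 -498.2; 47.7 -523.1 -497.6; 55.7 -521.6 -500.0; 63.7 -512.6 -510.5; 
sciss -138.5 u -420.9 -309.3
-416.9 608.0 632.9; -408.9 602.7 636.7; -400.9 576.8 639.9; -392.9 573.9 641.8; -384.9 571.0 640.9; -376.9 571.0 638.5; -368.9 574.3 636.1; -360.9 578.6 631.4; -352.9 586.9 620.0; -344.9 595.2 617.9; -336.9 595.6 618.9; -328.9 596.1 619.3; -320.9 596.5 619.2; -312.9 597.5 618.7; 
mug top [384.40102178   2.97516647]
bottle [[677.98968223 -37.46104999]] calc [[ 378.12621439 -430.82797524]]
```

Emit:
servo_tool(
  plan=[
    [[-1, 19, -35, 2, 0, 0, -0.14], [-1, 19, -35, 2, 0, 0, -0.14], [-1, 19, -35, 2, 0, 0, -0.14], [-1, 19, -35, 2, 0, 0, -0.14], [-1, 19, -35, 2, 0, 0, -0.14], [-1, 19, -35, 2, 0, 0, -0.14], [-1, 19, -35, 2, 0, 0, -0.14], [-1, 19, -35, 2, 0, 0, -0.14], [-1, 19, -35, 0, 0, 0, -0.14], [-1, 19, -35, 0, 0, 0, -0.14], [-1, 19, -35, 0, 0, 0, -0.14], [-1, 19, -35, 0, 0, 0, -0.14]],
  ],
  force=40,
)

```text
t: 1.3
tool_pos: [0.4237, 0.1457, 0.2454]
orientation: [-2.658, -1.674, 0.0]
force: [1.1, 0.3, -0.1]
opening: 0.093
```

```bash
cat >> h.py <<'E'
def down(az): # tool z down, tool y (jaws) at azimuth az deg
    a=np.radians(az); y=np.array([np.cos(a),np.sin(a),0]); z=np.array([0,0,-1.]); return np.c_[np.cross(y,z),y,z]
def togo(pos,R):
    s=monitor.read_state(); C=Ro.from_rotvec(s["orientation"])
    print("t",round(s["t"],2),"pos",(s["tool_pos"]*1000).round(1),"togo mm",(np.array(pos)-s["tool_pos"]*1000).round(1),"rot",(Ro.from_matrix(R)*C.inv()).as_rotvec().round(3),"q",np.degrees(s["q"]).round(0),"open",(s["opening"]*1000).round(1),"F",s["force"].round(1))
E
python3 - <<'E'
from h import *
togo([534,-72,130],down(-74.3))
from scipy.optimize import least_squares
M=np.array([(106,-123),(106,123),(96,60.5),(96,81.5),(79,-12),(79,7),(50,-89.5),(-72,-89.5),(-72,-40.5),(-72,-12),(-72,18)])/1000
T=np.array([(408,547),(488,150),(463,243),(470,208),(405,353),(408,322),(322,473),(122,430),(130,350),(158,290),(168,245)])/5+[99.6,139.6]
S=np.array([(190,508),(648,375),(543,397),(572,383),(390,405),(417,393),(213,400),(138,213),(222,198),(283,172),(335,160)])/6+[134.6,121.6]
P=np.c_[M,0*M[:,0]]
for n,I in(("top",T),("side",S)):
    i=eyes.camera_info(n); ok,rv,tv,_=cv2.solvePnPGeneric(P,I,i["mtx"],None,flags=cv2.SOLVEPNP_IPPE)
    for a,b in zip(rv,tv):
        a,b=cv2.solvePnPRefineLM(P,I,i["mtx"],None,a,b)
        A=i["R"].T@cv2.Rodrigues(a)[0]; o=i["R"].T@(b[:,0]-i["t"])
        e=cv2.projectPoints(P,a,b,i["mtx"],None)[0][:,0]-I
        print(n,"x",A[:,0].round(3),"y",A[:,1].round(3),"o",o.round(4),"e",e.round(1).tolist())
# triangulate each point
for m,a,b in zip(M,T,S):
    c1,d1=ray("top",a); c2,d2=ray("side",b); A=np.c_[d1[0],-d2[0]]; k=np.linalg.lstsq(A,c2-c1,rcond=None)[0]
    p,q=c1+k[0]*d1[0],c2+k[1]*d2[0]; print(m*1000,((p+q)/2*1000).round(1),"gap",(np.linalg.norm(p-q)*1000).round(1))
E
```

```text
Traceback (most recent call last):
  File "h.py", line 24, in togo
    print("t",round(s["t"],2),"pos",(s["tool_pos"]*1000).round(1),"togo mm",(np.array(pos)-s["tool_pos"]*1000).round(1),"rot",(Ro.from_matrix(R)*C.inv()).as_rotvec().round(3),"q",np.degrees(s["q"]).round(0),"open",(s["opening"]*1000).round(1),"F",s["force"].round(1))
                                                                                                                                                                                                                      ^^^^^^^^^^^^^^^^^^^^^^^^^
AttributeError: 'float' object has no attribute 'round'
```

```bash
sed -i 's/(s\["opening"\]\*1000).round(1)/round(s["opening"]*1000,1)/' h.py
python3 - <<'E'
from h import *
togo([534,-72,130],down(-74.3))
M=np.array([(106,-123),(106,123),(96,60.5),(96,81.5),(79,-12),(79,7),(50,-89.5),(-72,-89.5),(-72,-40.5),(-72,-12),(-72,18)])/1000
T=np.array([(408,547),(488,150),(463,243),(470,208),(405,353),(408,322),(322,473),(122,430),(130,350),(158,290),(168,245)])/5+[99.6,139.6]
S=np.array([(190,508),(648,375),(543,397),(572,383),(390,405),(417,393),(213,400),(138,213),(222,198),(283,172),(335,160)])/6+[134.6,121.6]
P=np.c_[M,0*M[:,0]]
for n,I in(("top",T),("side",S)):
    i=eyes.camera_info(n); ok,rv,tv,_=cv2.solvePnPGeneric(P,I,i["mtx"],None,flags=cv2.SOLVEPNP_IPPE)
    for a,b in list(zip(rv,tv))[:1]:
        a,b=cv2.solvePnPRefineLM(P,I,i["mtx"],None,a,b)
        A=i["R"].T@cv2.Rodrigues(a)[0]; o=i["R"].T@(b[:,0]-i["t"])
        e=cv2.projectPoints(P,a,b,i["mtx"],None)[0][:,0]-I
        print(n,"x",A[:,0].round(3),"y",A[:,1].round(3),"o",o.round(4),"e",e.round(1).tolist())
for m,a,b in zip(M,T,S):
    c1,d1=ray("top",a); c2,d2=ray("side",b); A=np.c_[d1[0],-d2[0]]; k=np.linalg.lstsq(A,c2-c1,rcond=None)[0]
    p,q=c1+k[0]*d1[0],c2+k[1]*d2[0]; print(m*1000,((p+q)/2*1000).round(1),"gap",(np.linalg.norm(p-q)*1000).round(1))
E
```

```text
t 1.3 pos [423.7 145.7 245.4] togo mm [ 110.3 -217.7 -115.4] rot [-0.   -0.   -0.85] q [ 12. -17. 107.   0.  90.  38.] open 93.0 F [ 1.1  0.3 -0.1]
top x [-0.138 -0.862 -0.487] y [ 0.982 -0.182  0.043] o [0.5318 0.2096 0.0638] e [[-0.6, -0.0], [1.4, -0.4], [-1.1, 0.0], [-1.0, 0.3], [-0.2, 0.2], [0.6, 0.2], [1.2, -0.0], [-0.6, 0.0], [2.0, -1.1], [-1.1, 1.0], [-0.6, -0.3]]
side x [-0.158 -0.876 -0.456] y [ 0.984 -0.18   0.006] o [0.5413 0.2298 0.0643] e [[-0.3, 0.7], [0.6, 0.2], [-1.5, -0.7], [-0.1, -0.2], [-0.4, -0.1], [1.1, 0.2], [0.6, -0.1], [-0.5, -0.3], [1.0, -1.4], [-0.5, 0.9], [-0.1, 0.9]]
[ 106. -123.] [394.7 134.2  34.3] gap 0.3
[106. 123.] [632.6  98.8  30. ] gap 2.3
[96.  60.5] [575.  110.4  34. ] gap 0.8
[96.  81.5] [593.9 107.9  36.3] gap 5.4
[ 79. -12.] [506.7 140.3  42.4] gap 1.5
[79.  7.] [523.7 140.1  43. ] gap 4.5
[ 50.  -89.5] [435.1 182.4  53.8] gap 0.5
[-72.  -89.5] [453.5 281.5 109.2] gap 2.1
[-72.  -40.5] [499.2 282.2 102.9] gap 2.6
[-72. -12.] [529.6 266.6 114. ] gap 1.7
[-72.  18.] [556.2 262.3 114.1] gap 0.6
```

Emit:
servo_tool(
  plan=[
    [[-1, 16, -31, -10, 0, 0, -0.122], [-1, 16, -31, -15, 0, 0, -0.122], [-1, 16, -31, -18, 0, 0, -0.122], [-1, 16, -31, -18, 0, 0, -0.122], [-1, 16, -31, -18, 0, 0, -0.122], [-1, 15, -31, -18, 0, 0, -0.12], [-1, 15, -31, -18, 0, 0, -0.12]],
  ],
)

```text
t: 2.0
tool_pos: [0.5335, -0.0711, 0.1295]
orientation: [-3.112, -0.43, 0.001]
force: [0.6, 0.4, 0.4]
opening: 0.0928
```

```bash
cat > trayfit.py <<'E'
from h import *
from scipy.optimize import least_squares
from scipy.ndimage import map_coordinates
E=[ # name, model endpoints mm, top crop seg, side crop seg
("low",(106,-115),(106,115),(412,535,488,160),(430,443,635,385)),
("y+",(-60,123),(100,123),(250,85,480,147),(515,95,645,365)),
("y-",(-60,-123),(100,-123),(120,492,400,545),(60,190,185,500)),
("c-",(35,-12),(77,-12),(298,336,398,352),(345,300,388,398)),
("c+",(-65,18),(35,18),(185,250,350,289),(340,170,403,322)),
("s-",(48,60.5),(93,60.5),(375,223,458,241),(494,308,538,390)),
("s+",(48,81.5),(93,81.5),(390,188,465,206),(538,298,568,376)),
("st-",(-5,-89.5),(46,-89.5),(230,457,316,471),(182,314,210,390)),
("stend",(50,-85),(50,-55),(323,463,332,410),(222,396,273,384)),
("cfar",(-72,-8),(-72,14),(160,283,167,252),(290,171,328,163)),
("stfar",(-72,-85),(-72,-45),(124,420,131,360),(145,212,215,202))]
g={"top":cv2.imread("pics/top0.png",0).astype(float),"side":cv2.imread("pics/side0.png",0).astype(float)}
def edge(n,seg):
    k,o=(5,[99.6,139.6]) if n=="top" else (6,[134.6,121.6])
    a,b=np.array(seg[:2])/k+o,np.array(seg[2:])/k+o; d=(b-a)/np.linalg.norm(b-a); nn=np.array([-d[1],d[0]])
    s=np.arange(-2,2.01,.1); out=[]
    for f in np.linspace(0,1,15):
        p=a+f*(b-a)+s[:,None]*nn; v=map_coordinates(g[n],[p[:,1],p[:,0]],order=1); gr=np.abs(np.gradient(np.convolve(v,np.ones(5)/5,"same")));gr[:4]=gr[-4:]=0
        w=gr**2; out.append(a+f*(b-a)+nn*(w@s/w.sum()))
    return np.array(out)
D=[(n,np.array([e[1]+(0,),e[2]+(0,)])/1000,edge(n,e[3+j]),e[0]) for e in E for j,n in enumerate(("top","side"))]
def res(p,full=False):
    R,o=tray(p); out=[]
    if len(p)>4: R=R@Ro.from_rotvec([p[5],p[4],0]).as_matrix()
    for n,m,pts,_ in D:
        q=proj(n,m@R.T+o); d=q[1]-q[0]; d/=np.linalg.norm(d); out.append((pts-q[0])@[-d[1],d[0]])
    return out if full else np.concatenate(out)
for x0 in([.53,.206,.08,-1.733],[.53,.206,.08,-1.733,0,0]):
    r=least_squares(res,x0,loss="soft_l1",f_scale=.4); print(r.x.round(4),np.degrees(r.x[3:]).round(2),"cost",r.cost)
    print([(d[3],d[0],round(float(np.median(e)),2)) for d,e in zip(D,res(r.x,True))])
    if len(x0)==4: np.save("tray.npy",r.x)
E
python3 trayfit.py; python3 -c "
from h import *
togo([534,-72,130],down(-74.3))"
```

```text
[ 0.5298  0.2071  0.0777 -1.7324] [-99.26] cost 42.02716551444243
[('low', 'top', 0.25), ('low', 'side', -1.71), ('y+', 'top', -0.12), ('y+', 'side', -0.2), ('y-', 'top', -0.39), ('y-', 'side', -0.39), ('c-', 'top', 0.07), ('c-', 'side', -0.09), ('c+', 'top', 0.09), ('c+', 'side', 0.77), ('s-', 'top', -0.0), ('s-', 'side', -0.11), ('s+', 'top', -0.07), ('s+', 'side', 0.47), ('st-', 'top', 0.16), ('st-', 'side', 0.03), ('stend', 'top', -1.52), ('stend', 'side', -1.19), ('cfar', 'top', 0.29), ('cfar', 'side', 0.22), ('stfar', 'top', 0.18), ('stfar', 'side', 2.3)]
[ 0.5296  0.2079  0.0781 -1.7386 -0.0543 -0.0058] [-99.61  -3.11  -0.33] cost 35.90107560599556
[('low', 'top', -0.08), ('low', 'side', -0.67), ('y+', 'top', -0.09), ('y+', 'side', -0.28), ('y-', 'top', -0.51), ('y-', 'side', -0.38), ('c-', 'top', 0.0), ('c-', 'side', 0.02), ('c+', 'top', -0.03), ('c+', 'side', 0.56), ('s-', 'top', -0.02), ('s-', 'side', 0.14), ('s+', 'top', -0.04), ('s+', 'side', 0.78), ('st-', 'top', 0.05), ('st-', 'side', 0.01), ('stend', 'top', -1.39), ('stend', 'side', -0.27), ('cfar', 'top', 0.87), ('cfar', 'side', -0.31), ('stfar', 'top', 0.87), ('stfar', 'side', 1.89)]
t 2.0 pos [533.5 -71.1 129.5] togo mm [ 0.5 -0.9  0.5] rot [-0.    -0.001 -0.001] q [-13.   2. 102.   0.  76.  61.] open 92.8 F [0.6 0.4 0.4]
```

```bash
python3 - <<'E'
s=open("trayfit.py").read()
s=s.replace('def res(','''Z={("low","side"):1.5,("y-","top"):1.5,("y-","side"):1.5,("c+","top"):-7,("c+","side"):-7,("s+","top"):-7,("s+","side"):-7,("stend","top"):-20,("cfar","side"):-7,("stfar","side"):-20}
for n,m,_,e in D: m[:,2]=Z.get((e,n),0)/1000
def res(''')
open("trayfit.py","w").write(s)
E
python3 trayfit.py
python3 - <<'E'
from h import *
R,o=tray(np.load("tray.npy"))
for n,p in(("st",(-25,-65,-5)),("cut",(-7,3,.5)),("sc",(17,71,-1)),("knob0",(-95,-34,33))): print(n,((R@np.array(p)/1000+o)*1000).round(1))
print(R.round(3).tolist())
E
```

```text
[ 0.5285  0.2054  0.0827 -1.7292] [-99.08] cost 11.326958885785343
[('low', 'top', -0.04), ('low', 'side', -0.4), ('y+', 'top', 0.03), ('y+', 'side', 0.3), ('y-', 'top', -0.65), ('y-', 'side', -0.18), ('c-', 'top', 0.03), ('c-', 'side', 0.23), ('c+', 'top', -0.35), ('c+', 'side', 0.24), ('s-', 'top', 0.05), ('s-', 'side', 0.34), ('s+', 'top', -0.42), ('s+', 'side', 0.0), ('st-', 'top', -0.08), ('st-', 'side', 0.2), ('stend', 'top', 0.25), ('stend', 'side', -0.06), ('cfar', 'top', 0.19), ('cfar', 'side', 0.15), ('stfar', 'top', -0.01), ('stfar', 'side', -0.25)]
st [468.2 239.5  90.9]
cut [532.4 210.6  86.7]
sc [596.4 180.1  73.4]
knob0 [505.3 275.7 158.8]
[[-0.137, 0.987, -0.079], [-0.855, -0.158, -0.494], [-0.5, 0.0, 0.866]]Traceback (most recent call last):
  File "trayfit.py", line 35, in <module>
    r=least_squares(res,x0,loss="soft_l1",f_scale=.4); print(r.x.round(4),np.degrees(r.x[3:]).round(2),"cost",r.cost)
    return func(*args, **kwargs)
    result = trf(vector_fun.fun, vector_fun.jac, x0, f0, J0, lb, ub, ftol, xtol,
                 gtol, max_nfev, x_scale, loss_function, 
[... 914 characters left out ...]

    df = [f_eval - f0 for f_eval in f_evals]
                                    ^^^^^^^
    f = np.atleast_1d(self.fun(x, *self.args, **self.kwargs))
                      ~~~~~~~~^^^^^^^^^^^^^^^^^^^^^^^^^^^^^^
    return np.atleast_1d(self.fun(x))
                         ~~~~~~~~^^^
    return self.f(x, *self.args, **self.kwargs)
           ~~~~~~^^^^^^^^^^^^^^^^^^^^^^^^^^^^^^
  File "trayfit.py", line 32, in res
    q=proj(n,m@R.T+o); d=q[1]-q[0]; d/=np.linalg.norm(d); out.append((pts-q[0])@[-d[1],d[0]])
  File "h.py", line 11, in proj
    i=eyes.camera_info(n); p=(np.atleast_2d(X)@i["R"].T+i["t"])@i["mtx"].T; return p[:,:2]/p[:,2:]
ValueError: time passes only in moves, steps and waits
```

Emit:
servo_tool(
  plan=[
    [[-1, 0.5, -1, -30, 0, 0, 0], [-1, 0, 0, -40, 0, 0, 0], [-1, 0, 0, -30, 0, 0, 0], [-1, 0, 0, -13, 0, 0, 0], [-1, 0, 0, -2, 0, 0, 0], [0.3, 0, 0, 0, 0, 0, 0], [0.6, 0, 0, 0, 0, 0, 0], [1, 0, 0, 0, 0, 0, 0], [1, 0, 0, 0, 0, 0, 0], [1, 0, 0, 0, 0, 0, 0]],
  ],
  force=40,
)

```text
t: 3.0
tool_pos: [0.5344, -0.0708, 0.0164]
orientation: [3.11, 0.438, 0.002]
force: [-0.0, -1.2, -0.3]
opening: 0.0575
```

Emit:
servo_tool(
  plan=[
    [[1, 0, 0, 0, 0, 0, 0], [1, 0, 0, 0, 0, 0, 0], [1, 0, 0, 0, 0, 0, 0], [1, 0, 0, 0, 0, 0, 0], [1, 0, 0, 0, 0, 0, 0], [1, 0, 0, 0, 0, 0, 0]],
  ],
)

```text
t: 3.6
tool_pos: [0.534, -0.0706, 0.0158]
orientation: [-3.111, -0.438, -0.0]
force: [-1.3, 2.5, 5.0]
opening: 0.0427
```

Run:
```python
from h import *
R,o=tray(np.load("tray.npy")); 
s=monitor.read_state(); A=Ro.from_rotvec(s["orientation"]).as_matrix(); p=s["tool_pos"]*1000
print("jaw az",np.degrees(np.arctan2(A[1,1],A[0,1])),"z",A[:,2].round(4))
# tool->tray orientation: jaws along +tray y, z into foam
G=np.c_[np.cross(R[:,1],-R[:,2]),R[:,1],-R[:,2]]
# grip height: tcp z above tool mid (15): dz ; stapler x offset estimated from image
h=p[2]-15
tgt=(R@(np.array([-25,-65,-5+h])/1000)+o)*1000; print("h",h,"tgt",tgt)
togo(tgt,G)
print("above 60:",tgt+60*R[:,2])
```

```text
jaw az -73.96859689055158 z [ 1.e-04  2.e-04 -1.e+00]
h 0.795055358408673 tgt [468.08979944 239.06741442  91.58158049]
t 3.6 pos [534.  -70.6  15.8] togo mm [-65.9 309.7  75.8] rot [ 0.413 -0.366  1.105] q [-13.  10. 106.   0.  64.  61.] open 42.7 F [-1.3  2.5  5. ]
above 60: [463.35753561 209.44300423 143.54310472]
```

Emit:
servo_tool(
  plan=[
    [[1, 0, 0, 35, 0, 0, 0], [1, 0, 0, 45, 0, 0, 0], [1, -8, 31, 10, 0.046, -0.041, 0.123], [1, -8, 31, 10, 0.046, -0.041, 0.123], [1, -8, 31, 10, 0.046, -0.041, 0.123], [1, -8, 31, 8, 0.046, -0.041, 0.123], [1, -8, 31, 6, 0.046, -0.041, 0.123], [1, -8, 31, 4, 0.046, -0.041, 0.123], [1, -8, 31, 0, 0.046, -0.041, 0.123], [1, -8, 31, 0, 0.046, -0.041, 0.123], [1, -7, 31, 0, 0.045, -0.038, 0.121], [1, 0, 0, 0, 0, 0, 0]],
  ],
)

```text
t: 4.8
tool_pos: [0.4609, 0.2098, 0.1419]
orientation: [-2.085, -1.784, -0.558]
force: [-0.6, -0.8, -2.8]
opening: 0.0427
```

```bash
cat >> h.py <<'E'
TR,TO=tray(np.load("tray.npy"))
def place(pt,h,up,flip=1): # TCP target in tray: point pt mm + h, raised by up along tray z
    y=TR[:,1]*flip; G=np.c_[np.cross(y,-TR[:,2]),y,-TR[:,2]]
    p=np.array(pt,float)+[0,0,h+up]; w=TR@p+TO*1000; togo(w,G)
    s=monitor.read_state(); print(" tray xyz of TCP",(TR.T@(s["tool_pos"]-TO)*1000).round(1),"want",p.round(1)," tray unit z",TR[:,2].round(3))
E
python3 - <<'E'
from h import *
place((-25,-65,-5),.8,20)
im=eyes.read_camera("side"); cv2.imwrite("pics/s1.png",im[:,:,::-1])
im=eyes.read_camera("top"); cv2.imwrite("pics/t1.png",im[:,:,::-1])
E
```

```text
t 4.8 pos [460.9 209.8 141.9] togo mm [  5.6  19.3 -33. ] rot [-0.002 -0.003 -0.004] q [ -3. -13. 119.  32.  73.  -4.] open 42.7 F [-0.6 -0.8 -2.8]
 tray xyz of TCP [-24.2 -67.5  54.4] want [-25.  -65.   15.8]  tray unit z [-0.079 -0.494  0.866]
```

Emit:
servo_tool(
  plan=[
    [[1, 2.5, -0.5, 0, -0.002, -0.003, -0.004], [1, 1.1, 6.6, -11, 0, 0, 0], [1, 1, 6.6, -11, 0, 0, 0], [1, 1, 6.6, -11, 0, 0, 0], [1, 0.4, 2.5, -4.3, 0, 0, 0], [1, 0.4, 2.5, -4.3, 0, 0, 0], [1, 0.4, 2.5, -4.3, 0, 0, 0], [1, 0.3, 2, -3.5, 0, 0, 0], [1, 0, 0, 0, 0, 0, 0]],
  ],
)

```text
t: 5.8
tool_pos: [0.4698, 0.2373, 0.0938]
orientation: [-2.096, -1.781, -0.562]
force: [0.2, -0.5, -2.7]
opening: 0.0426
```

```bash
python3 -c "
from h import *
place((-25,-65,-5),.8,0)"
```

```text
t 5.8 pos [469.8 237.3  93.8] togo mm [-1.7  1.8 -2.2] rot [0.001 0.002 0.004] q [  1.  -7. 120.  33.  65.  -4.] open 42.6 F [ 0.2 -0.5 -2.7]
 tray xyz of TCP [-24.8 -63.   -1.5] want [-25.  -65.   -4.2]  tray unit z [-0.079 -0.494  0.866]
```

Emit:
servo_tool(
  plan=[
    [[1, -2, 0.3, 0, 0, 0, 0.003], [1, 0.1, 0.7, -1.3, 0, 0, 0], [1, 0.1, 0.7, -1.3, 0, 0, 0], [1, 0, 0, 0, 0, 0, 0], [1, 0, 0, 0, 0, 0, 0]],
  ],
)

```text
t: 6.3
tool_pos: [0.4685, 0.2386, 0.0922]
orientation: [-2.093, -1.784, -0.563]
force: [-3.4, -4.5, 3.7]
opening: 0.0427
```

```bash
python3 -c "
from h import *
place((-25,-65,-5),.8,0)"
```

```text
t 6.3 pos [468.5 238.6  92.2] togo mm [-0.4  0.4 -0.6] rot [0.001 0.003 0.002] q [  1.  -7. 120.  33.  65.  -4.] open 42.7 F [-3.4 -4.5  3.7]
 tray xyz of TCP [-25.  -64.5  -3.5] want [-25.  -65.   -4.2]  tray unit z [-0.079 -0.494  0.866]
```

Emit:
servo_tool(
  plan=[
    [[-0.18, 0, 0, 0, 0, 0, 0], [-0.18, 0, 0, 0, 0, 0, 0], [-0.18, 0, 0, 0, 0, 0, 0], [-0.18, 0, 0, 0, 0, 0, 0], [-0.18, -0.8, -5, 8.7, 0, 0, 0], [-0.18, -1.6, -10, 17.3, 0, 0, 0], [-0.18, -3, -20, 35, 0, 0, 0], [-0.6, -3, -20, 35, 0, 0, 0], [-1, 0, -40, 15, 0, 0, 0], [-1, 0, -48, 0, 0, 0, 0], [-1, 0, -48, 0, 0, 0, 0], [-1, 0, -48, 0, 0, 0, 0]],
  ],
)

```text
t: 7.5
tool_pos: [0.4596, -0.0024, 0.2039]
orientation: [-2.094, -1.785, -0.564]
force: [0.9, 0.0, 0.4]
opening: 0.0899
```

Run:
```python
from h import *
t=eyes.read_camera("top")[:,:,::-1]; s=eyes.read_camera("side")[:,:,::-1]
cv2.imwrite("pics/t2.png",t); cv2.imwrite("pics/s2.png",s)
a=cv2.resize(t[140:260,100:200],None,fx=4,fy=4,interpolation=cv2.INTER_CUBIC); b=cv2.resize(s[120:220,135:235],None,fx=4,fy=4.8,interpolation=cv2.INTER_CUBIC)
cv2.imwrite("pics/c2.png",cv2.convertScaleAbs(np.hstack([a,b[:480]]),alpha=1.5))
pts=[(-69,-86.5,10),(-69,-43.5,10),(47,-86.5,10),(47,-56,10)]
X=np.array(pts)/1000@TR.T+TO
print("home corners in crop: top",((proj("top",X)-[100,140])*4).round(),"side",((proj("side",X)-[135,120])*[4,4.8]+[400,0]).round())
for az in(-33,147-180): togo([443,-253,150],down(-30))
```

```text
home corners in crop: top [[102. 341.]
 [116. 279.]
 [264. 374.]
 [273. 332.]] side [[488. 159.]
 [545. 144.]
 [545. 312.]
 [586. 299.]]
t 7.6 pos [460.2  -5.6 203.3] togo mm [ -17.2 -247.4  -53.3] rot [-0.491  0.18  -0.35 ] q [-30. -11. 111.  28.  91. -23.] open 92.2 F [-0.4  0.6  0.7]
t 7.6 pos [460.2  -5.6 203.3] togo mm [ -17.2 -247.4  -53.3] rot [-0.491  0.18  -0.35 ] q [-30. -11. 111.  28.  91. -23.] open 92.2 F [-0.4  0.6  0.7]
```

View pics/c2.png

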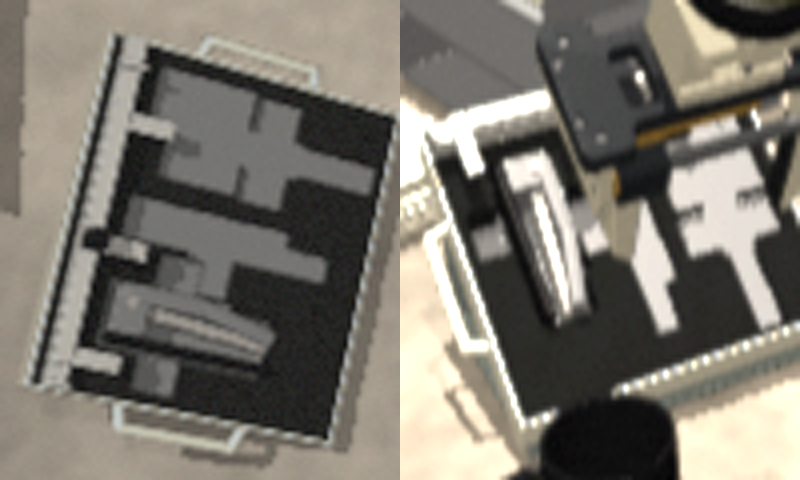

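Emit:
servo_tool(
  plan=[
    [[-0.3, -2, -31, -7, -0.061, 0.023, -0.044], [-0.3, -2, -31, -7, -0.061, 0.023, -0.044], [-0.3, -2, -31, -7, -0.061, 0.023, -0.044], [-0.3, -2, -31, -7, -0.061, 0.023, -0.044], [-0.3, -2, -31, -7, -0.061, 0.023, -0.044], [-0.3, -2, -31, -7, -0.061, 0.023, -0.044], [-0.3, -2, -31, -7, -0.061, 0.022, -0.043], [-0.3, -3, -30, -4, -0.061, 0.022, -0.043], [-0.3, 0, 0, 0, 0, 0, 0]],
  ],
)

```text
t: 8.5
tool_pos: [0.4427, -0.2482, 0.1497]
orientation: [-2.713, -1.571, 0.001]
force: [-0.3, 0.6, -0.4]
opening: 0.0602
```

Run:
```python
from h import *
togo([443,-253.5,20],down(-30))
t=eyes.read_camera("top")[:,:,::-1]; cv2.imwrite("pics/t3.png",t)
# scissors from clean first picture: blades included
t=cv2.imread("pics/top0.png")
f=lambda a:(a[...,2]-a[...,0]<11)|(a.max(-1)<55)
p=mask(t,(280,140,330,190),f); X=plane("top",p,.006)
a=np.radians(-136); d=np.array([np.cos(a),np.sin(a)]); e=np.array([-d[1],d[0]]); u,v=X@d,X@e; print(u.min(),u.max(),u.max()-u.min())
for lo in np.arange(u.min(),u.max(),6):
    k=(u>=lo)&(u<lo+6); w=v[k]
    if len(w): print((lo+3).round(1),w.min().round(1),w.max().round(1),"mid",((w.min()+w.max())/2).round(1))
```

```text
t 8.5 pos [ 442.7 -248.2  149.7] togo mm [   0.3   -5.3 -129.7] rot [-0.005 -0.004 -0.002] q [-35.  -4. 105.   0.  79.  -5.] open 60.2 F [-0.3  0.6 -0.4]
-395.7265980229706 -231.27044179836432 164.4561562246063
-392.7 625.9 645.7 mid 635.8
-386.7 622.6 653.1 mid 637.9
-380.7 600.7 655.5 mid 628.1
-374.7 592.9 656.6 mid 624.8
-368.7 590.2 659.5 mid 624.9
-362.7 586.9 660.1 mid 623.5
-356.7 586.4 658.4 mid 622.4
-350.7 587.0 656.7 mid 621.9
-344.7 589.3 654.0 mid 621.6
-338.7 591.1 652.8 mid 622.0
-332.7 594.5 646.7 mid 620.6
-326.7 601.3 636.6 mid 618.9
-320.7 609.2 633.3 mid 621.2
-314.7 609.3 633.9 mid 621.6
-308.7 609.3 634.5 mid 621.9
-302.7 609.9 634.6 mid 622.2
-296.7 609.4 634.6 mid 622.0
-290.7 610.0 634.1 mid 622.1
-284.7 610.7 632.4 mid 621.5
-278.7 612.4 627.5 mid 619.9
-272.7 612.5 628.1 mid 620.3
-266.7 613.1 626.5 mid 619.8
-260.7 614.8 628.2 mid 621.5
-254.7 615.4 629.4 mid 622.4
-248.7 614.9 628.9 mid 621.9
-242.7 617.2 628.3 mid 622.8
-236.7 617.8 626.7 mid 622.3
-230.7 620.1 626.2 mid 623.2
```

Emit:
servo_tool(
  plan=[
    [[-0.3, 0, -5.3, -30, -0.005, -0.004, -0.002], [-0.3, 0.3, 0, -40, 0, 0, 0], [-0.3, 0, 0, -40, 0, 0, 0], [-0.3, 0, 0, -17, 0, 0, 0], [-0.3, 0, 0, -3, 0, 0, 0], [1, 0, 0, 0, 0, 0, 0], [1, 0, 0, 0, 0, 0, 0], [1, 0, 0, 0, 0, 0, 0], [1, 0, 0, 0, 0, 0, 0], [1, 0, 0, 0, 0, 0, 0], [1, 0, 0, 0, 0, 0, 0], [1, 0, 0, 0, 0, 0, 0]],
  ],
  force=35,
)

```text
t: 9.75
tool_pos: [0.4436, -0.2528, 0.0204]
orientation: [-2.719, -1.573, -0.004]
force: [-0.7, 1.2, 6.0]
opening: 0.0232
```

Run:
```python
from h import *
togo([443,-253.5,20],down(-30))
place((-7,3,.5),12.5,60,-1)
print("flat first:"); w=TR@[-7,3,73]+TO*1000; togo([w[0],w[1]-30,200],down(np.degrees(np.arctan2(-TR[1,1],-TR[0,1]))))
```

```text
t 9.75 pos [ 443.6 -252.8   20.4] togo mm [-0.6 -0.7 -0.4] rot [-0.002  0.002 -0.002] q [-36.   6. 110.   0.  64.  -6.] open 23.2 F [-0.7  1.2  6. ]
t 9.75 pos [ 443.6 -252.8   20.4] togo mm [ 83.1 427.6 129.1] rot [ 0.247  0.695 -2.692] q [-36.   6. 110.   0.  64.  -6.] open 23.2 F [-0.7  1.2  6. ]
 tray xyz of TCP [434.6 -11.6 178.9] want [-7.  3. 73.]  tray unit z [-0.079 -0.494  0.866]
flat first:
t 9.75 pos [ 443.6 -252.8   20.4] togo mm [ 83.1 397.6 179.6] rot [ 2.000e-03  3.000e-03 -2.778e+00] q [-36.   6. 110.   0.  64.  -6.] open 23.2 F [-0.7  1.2  6. ]
```

Emit:
servo_tool(
  plan=[
    [[1, 0, 0, 25, 0, 0, 0], [1, 3, 6, 0, 0, 0, -0.143], [1, 3, 6, 0, 0, 0, -0.143], [1, 3, 6, 0, 0, 0, -0.143], [1, 3, 6, 0, 0, 0, -0.143], [1, 3, 6, 0, 0, 0, -0.143], [1, 3, 6, 0, 0, 0, -0.143], [1, 3, 6, 0, 0, 0, -0.143], [1, 3, 6, 0, 0, 0, -0.143], [1, 3, 6, 0, 0, 0, -0.143], [1, 3, 6, 0, 0, 0, -0.143], [1, 3, 6, 0, 0, 0, -0.143]],
  ],
)

```text
t: 10.95
tool_pos: [0.4759, -0.1861, 0.0442]
orientation: [3.032, -0.822, 0.003]
force: [-0.5, 0.3, -0.1]
opening: 0.0236
```

Run:
```python
from h import *
togo([476,-187,20.5],down(-120))
```

```text
t 10.95 pos [ 475.9 -186.1   44.2] togo mm [  0.1  -0.9 -23.7] rot [0.001 0.002 0.006] q [-27.   4. 110.   0.  67.  93.] open 23.6 F [-0.5  0.3 -0.1]
```

Emit:
servo_tool(
  plan=[
    [[1, 0, 0, -15, 0, 0, 0], [1, 0, 0, -8, 0, 0, 0], [1, 0, 0, 0, 0, 0, 0], [-0.3, 0, 0, 0, 0, 0, 0], [-0.3, 0, 0, 0, 0, 0, 0], [-0.3, 0, 0, 0, 0, 0, 0], [-0.3, 0, 0, 0, 0, 0, 0], [-0.3, 0, 0, 30, 0, 0, 0], [-0.3, 0, 0, 20, 0, 0, 0.14], [-0.3, 0, 0, 0, 0, 0, 0.145], [-0.3, 0, 0, 0, 0, 0, 0.145], [-0.3, 0, 0, 0, 0, 0, 0.145]],
  ],
)

```text
t: 12.15
tool_pos: [0.4764, -0.1867, 0.0722]
orientation: [3.14, 0.09, 0.006]
force: [-0.6, 0.5, -0.3]
opening: 0.0602
```

Emit:
servo_tool(
  plan=[
    [[-0.3, 0, 0, 0, 0, 0, 0.145], [-0.3, 0, 0, 0, 0, 0, 0.145], [-0.3, 0, 0, 0, 0, 0, 0.145], [-0.3, 0, 0, 0, 0, 0, 0.145], [-0.3, 0, 0, 0, 0, 0, 0.145], [-0.3, 0, 0, 0, 0, 0, 0.145], [-0.3, 0, 0, 0, 0, 0, 0.145], [-0.3, 0, 0, 0, 0, 0, 0.145], [-0.3, 0, 0, 0, 0, 0, 0.145], [-0.3, 0, 0, 0, 0, 0, 0.145], [-0.3, 0, 0, 0, 0, 0, 0.145], [-0.3, 0, 0, 0, 0, 0, 0.145]],
  ],
)

```text
t: 13.35
tool_pos: [0.4762, -0.1866, 0.0718]
orientation: [-1.955, -2.457, -0.002]
force: [-0.3, 0.2, -0.1]
opening: 0.0603
```

Run:
```python
from h import *
togo([476,-187,20.5],down(60))
```

```text
t 13.35 pos [ 476.2 -186.6   71.8] togo mm [ -0.2  -0.4 -51.3] rot [-0.002 -0.001  0.82 ] q [-27.   2. 108.   0.  70. -40.] open 60.3 F [-0.3  0.2 -0.1]
```

Emit:
servo_tool(
  plan=[
    [[-0.3, 0, 0, -4, 0, 0, 0.137], [-0.3, 0, 0, -4, 0, 0, 0.137], [-0.3, 0, 0, -4, 0, 0, 0.137], [-0.3, 0, 0, -4, 0, 0, 0.136], [-0.3, 0, 0, -4, 0, 0, 0.136], [-0.3, 0, 0, -4, 0, 0, 0.134], [-0.3, 0, 0, -20, 0, 0, 0], [-0.3, 0, 0, -7, 0, 0, 0], [1, 0, 0, 0, 0, 0, 0], [1, 0, 0, 0, 0, 0, 0], [1, 0, 0, 0, 0, 0, 0], [1, 0, 0, 0, 0, 0, 0]],
  ],
)

```text
t: 14.55
tool_pos: [0.4767, -0.1868, 0.0215]
orientation: [-0.828, -3.029, -0.0]
force: [1.1, -0.5, 0.0]
opening: 0.0327
```

Emit:
servo_tool(
  plan=[
    [[1, 0, 0, 0, 0, 0, 0], [1, 0, 0, 0, 0, 0, 0], [1, 0, 0, 0, 0, 0, 0]],
  ],
)

```text
t: 14.85
tool_pos: [0.4765, -0.1867, 0.0212]
orientation: [-0.827, -3.029, -0.001]
force: [-0.7, 1.4, 3.1]
opening: 0.0231
```

Run:
```python
from h import *
place((-7,3,.5),12.7,60)
```

```text
t 14.85 pos [ 476.5 -186.7   21.2] togo mm [ 50.2 361.4 128.5] rot [ 0.501  0.235 -1.167] q [-27.   6. 110.  -0.  64. -87.] open 23.1 F [-0.7  1.4  3.1]
 tray xyz of TCP [373.2  10.5 144.3] want [-7.   3.  73.2]  tray unit z [-0.079 -0.494  0.866]
```

Emit:
servo_tool(
  plan=[
    [[1, 0, 0, 35, 0, 0, 0], [1, 0, 0, 45, 0, 0, 0], [1, 5.5, 40, 10, 0.056, 0.026, -0.13], [1, 5.5, 40, 10, 0.056, 0.026, -0.13], [1, 5.5, 40, 10, 0.056, 0.026, -0.13], [1, 5.5, 40, 10, 0.056, 0.026, -0.13], [1, 5.5, 40, 10, 0.056, 0.026, -0.13], [1, 5.5, 40, 5, 0.056, 0.026, -0.13], [1, 5.5, 40, 0, 0.056, 0.026, -0.13], [1, 5.5, 40, 0, 0.056, 0.026, -0.13], [1, 5.5, 40, 0, 0.053, 0.027, -0.127], [1, 0, 0, 0, 0, 0, 0]],
  ],
)

```text
t: 16.05
tool_pos: [0.524, 0.1767, 0.1545]
orientation: [-2.091, -1.778, -0.559]
force: [-0.1, -0.1, -1.6]
opening: 0.0234
```

Run:
```python
from h import *
place((-6,3,.5),13.7,10)
```

```text
t 16.05 pos [524.  176.7 154.5] togo mm [  6.4  21.4 -47.8] rot [-0.003 -0.003  0.002] q [ -7.  -3. 110.  31.  75.  -6.] open 23.4 F [-0.1 -0.1 -1.6]
 tray xyz of TCP [-10.7   0.   76.7] want [-6.   3.  24.2]  tray unit z [-0.079 -0.494  0.866]
```

Emit:
servo_tool(
  plan=[
    [[1, 2.3, -4.5, -2.3, -0.003, -0.003, 0.002], [1, 1.4, 8.6, -15.1, 0, 0, 0], [1, 1.4, 8.6, -15.1, 0, 0, 0], [1, 1.4, 8.6, -15.1, 0, 0, 0], [1, 0, 0, 0, 0, 0, 0], [1, 0.2, 1.5, -2.6, 0, 0, 0], [1, 0.2, 1.5, -2.6, 0, 0, 0], [1, 0, 0, 0, 0, 0, 0]],
  ],
)

```text
t: 16.85
tool_pos: [0.5334, 0.197, 0.1037]
orientation: [-2.092, -1.79, -0.563]
force: [0.7, -1.6, 0.5]
opening: 0.0234
```

Run:
```python
from h import *
place((-6,3,.5),13.7,0)
```

```text
t 16.85 pos [533.4 197.  103.7] togo mm [-2.3  6.  -5.7] rot [ 0.004  0.006 -0.001] q [ -4.   2. 110.  32.  68.  -7.] open 23.4 F [ 0.7 -1.6  0.5]
 tray xyz of TCP [-4.   6.2 21.9] want [-6.   3.  14.2]  tray unit z [-0.079 -0.494  0.866]
```

Emit:
servo_tool(
  plan=[
    [[1, -2.9, 2.2, 1, 0.004, 0.006, -0.001], [1, 0.3, 2, -3.5, 0, 0, 0], [1, 0, 0, 0, 0, 0, 0], [1, 0, 0, 0, 0, 0, 0]],
  ],
)

```text
t: 17.25
tool_pos: [0.5296, 0.2021, 0.1001]
orientation: [-2.089, -1.782, -0.557]
force: [0.1, 0.4, -0.8]
opening: 0.0234
```

Run:
```python
from h import *
place((-6,3,.5),13.7,0)
```

```text
t 17.25 pos [529.6 202.1 100.1] togo mm [ 1.6  0.9 -2.1] rot [-0.    -0.003 -0.001] q [ -3.   2. 111.  32.  68.  -7.] open 23.4 F [ 0.1  0.4 -0.8]
 tray xyz of TCP [-6.1  1.6 16.5] want [-6.   3.  14.2]  tray unit z [-0.079 -0.494  0.866]
```

Emit:
servo_tool(
  plan=[
    [[1, 1.2, -0.2, 0, 0, -0.002, 0], [1, 0.1, 0.8, -1.3, 0, 0, 0], [1, 0.1, 0.4, -0.7, 0, 0, 0], [1, 0, 0, 0, 0, 0, 0], [1, 0, 0, 0, 0, 0, 0]],
  ],
)

```text
t: 17.75
tool_pos: [0.5315, 0.2028, 0.0988]
orientation: [-2.089, -1.784, -0.56]
force: [-3.1, -4.5, 5.4]
opening: 0.0232
```

Run:
```python
from h import *
place((-6,3,.5),13.7,0)
```

```text
t 17.75 pos [531.5 202.8  98.8] togo mm [-0.3  0.2 -0.8] rot [-0.     0.    -0.001] q [ -3.   2. 111.  33.  68.  -7.] open 23.2 F [-3.1 -4.5  5.4]
 tray xyz of TCP [-6.2  3.3 15. ] want [-6.   3.  14.2]  tray unit z [-0.079 -0.494  0.866]
```

Emit:
servo_tool(
  plan=[
    [[0.16, 0, 0, 0, 0, 0, 0], [0.16, 0, 0, 0, 0, 0, 0], [0.16, 0, 0, 0, 0, 0, 0], [0.16, -0.8, -5, 8.7, 0, 0, 0], [0.16, -1.6, -10, 17.3, 0, 0, 0], [0.16, -3, -20, 35, 0, 0, 0], [-0.3, 5, -30, 35, 0, 0, 0], [-0.3, 10, -48, 0, 0, 0, 0], [-0.3, 10, -48, 0, 0, 0, 0], [-0.3, 10, -48, 0, 0, 0, 0], [-0.3, 10, -48, 0, 0, 0, 0]],
  ],
)

```text
t: 18.85
tool_pos: [0.5711, -0.0563, 0.1953]
orientation: [-2.09, -1.784, -0.561]
force: [-0.1, 0.1, 0.4]
opening: 0.0605
```

Run:
```python
from h import *
t=eyes.read_camera("top")[:,:,::-1]; s=eyes.read_camera("side")[:,:,::-1]
cv2.imwrite("pics/t4.png",t); cv2.imwrite("pics/s4.png",s)
a=cv2.resize(t[140:260,100:200],None,fx=4,fy=4,interpolation=cv2.INTER_CUBIC); b=cv2.resize(s[120:220,135:235],None,fx=4,fy=4.8,interpolation=cv2.INTER_CUBIC)
cv2.imwrite("pics/c4.png",cv2.convertScaleAbs(np.hstack([a,b[:480]]),alpha=1.5))
X=np.array([(-69,-9,8),(-69,15,8),(43,-9,8),(43,15,8),(76,-9,4.5),(76,4,4.5)])/1000@TR.T+TO
print("home in crop: top",((proj("top",X)-[100,140])*4).round().tolist(),"side",((proj("side",X)-[135,120])*[4,4.8]+[400,0]).round().tolist())
togo([654,-233,150],down(-135.3+90))
```

```text
home in crop: top [[127.0, 231.0], [135.0, 197.0], [280.0, 267.0], [287.0, 235.0], [322.0, 278.0], [325.0, 260.0]] side [[588.0, 133.0], [618.0, 125.0], [645.0, 275.0], [675.0, 265.0], [662.0, 322.0], [678.0, 316.0]]
t 18.95 pos [571.8 -60.  194.3] togo mm [  82.2 -173.   -44.3] rot [-0.471  0.244 -0.613] q [-29.   9.  92.  28.  89. -23.] open 60.6 F [-1.1  0.2 -0.4]
```

View pics/c4.png

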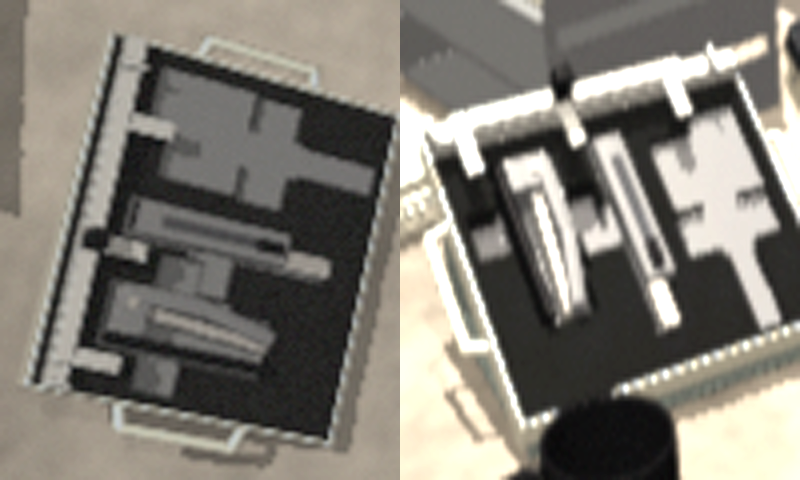

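Emit:
servo_tool(
  plan=[
    [[-0.3, 11.7, -24.7, 0, -0.067, 0.035, -0.088], [-0.3, 11.7, -24.7, 0, -0.067, 0.035, -0.088], [-0.3, 11.7, -24.7, -5, -0.067, 0.035, -0.088], [-0.3, 11.7, -24.7, -5, -0.067, 0.035, -0.088], [-0.3, 11.7, -24.7, -10, -0.067, 0.035, -0.088], [-0.3, 11.7, -24.7, -12, -0.067, 0.035, -0.087], [-0.3, 11.7, -24.7, -12, -0.067, 0.035, -0.087], [-0.3, 0, 0, 0, 0, 0, 0], [-0.3, 0, 0, 0, 0, 0, 0]],
  ],
)

```text
t: 19.85
tool_pos: [0.6526, -0.2259, 0.1499]
orientation: [-2.896, -1.199, -0.002]
force: [0.1, 0.9, 0.4]
opening: 0.0603
```

Run:
```python
from h import *
togo([654,-233,13.5],down(-45.3))
```

```text
t 19.85 pos [ 652.6 -225.9  149.9] togo mm [   1.4   -7.1 -136.4] rot [-0.007 -0.002 -0.005] q [-24.  24.  74.   0.  82.  21.] open 60.3 F [0.1 0.9 0.4]
```

Emit:
servo_tool(
  plan=[
    [[-0.3, 1.4, -7.1, -30, -0.007, -0.002, -0.005], [-0.3, 0, 0, -45, 0, 0, 0], [-0.3, 0, 0, -40, 0, 0, 0], [-0.3, 0, 0, -18, 0, 0, 0], [-0.3, 0, 0, -3, 0, 0, 0], [1, 0, 0, 0, 0, 0, 0], [1, 0, 0, 0, 0, 0, 0], [1, 0, 0, 0, 0, 0, 0], [1, 0, 0, 0, 0, 0, 0], [1, 0, 0, 0, 0, 0, 0], [1, 0, 0, 0, 0, 0, 0], [1, 0, 0, 0, 0, 0, 0]],
  ],
)

```text
t: 21.05
tool_pos: [0.6545, -0.2341, 0.015]
orientation: [2.905, 1.191, 0.002]
force: [-2.6, 0.6, 5.4]
opening: 0.0219
```

Run:
```python
from h import *
togo([654,-233,13.5],down(-45.3))
place((17,71,-1),7.5,60)
```

```text
t 21.05 pos [ 654.5 -234.1   15. ] togo mm [-0.5  1.1 -1.5] rot [0.001 0.002 0.002] q [-24.  32.  78.  -0.  70.  22.] open 21.9 F [-2.6  0.6  5.4]
t 21.05 pos [ 654.5 -234.1   15. ] togo mm [-63.4 380.9 116.8] rot [ 0.474 -0.242  0.62 ] q [-24.  32.  78.  -0.  70.  22.] open 21.9 F [-2.6  0.6  5.4]
 tray xyz of TCP [392.4 193.7 148.4] want [17.  71.  66.5]  tray unit z [-0.079 -0.494  0.866]
```

Emit:
servo_tool(
  plan=[
    [[1, 0, 0, 35, 0, 0, 0], [1, -5, 0, 45, 0, 0, 0], [1, -33, 15, 33, 0, 0, 0], [1, -33, 15, 33, 0, 0, 0], [1, -33, 15, 33, 0, 0, 0], [1, 0, 38, 3, 0.067, -0.034, 0.089], [1, 0, 38, 3, 0.067, -0.034, 0.089], [1, 0, 38, 3, 0.068, -0.034, 0.089], [1, 0, 38, 0, 0.068, -0.035, 0.089], [1, 0, 38, 0, 0.068, -0.035, 0.088], [1, 0, 38, 0, 0.068, -0.035, 0.088], [1, 0, 38, 0, 0.068, -0.035, 0.088]],
  ],
)

```text
t: 22.25
tool_pos: [0.55, 0.0782, 0.2024]
orientation: [-2.086, -1.786, -0.564]
force: [0.4, 0.2, -1.1]
opening: 0.0216
```

Run:
```python
from h import *
place((17.3,71,-1),9,40)
```

```text
t 22.25 pos [550.   78.2 202.4] togo mm [ 42.5  77.5 -86.7] rot [-0.002  0.003 -0.003] q [-17.  -0. 102.  30.  84. -12.] open 21.6 F [ 0.4  0.2 -1.1]
 tray xyz of TCP [ 46.   41.3 164.7] want [17.3 71.  48. ]  tray unit z [-0.079 -0.494  0.866]
```

Emit:
servo_tool(
  plan=[
    [[1, 11, 18, -12, -0.002, 0.003, -0.003], [1, 11, 20, -20, 0, 0, 0], [1, 10.5, 20, -25, 0, 0, 0], [1, 10, 19.5, -29.7, 0, 0, 0], [1, 0, 0, 0, 0, 0, 0], [1, 0, 0, 0, 0, 0, 0], [1, 0, 0, 0, 0, 0, 0]],
  ],
)

```text
t: 22.95
tool_pos: [0.5934, 0.1539, 0.1168]
orientation: [-2.096, -1.782, -0.558]
force: [-0.9, -0.0, -0.3]
opening: 0.0216
```

Run:
```python
from h import *
place((17.3,71,-1),9,10)
```

```text
t 22.95 pos [593.4 153.9 116.8] togo mm [  1.5  16.6 -27.1] rot [ 0.003 -0.     0.003] q [ -8.  10. 100.  32.  72.  -9.] open 21.6 F [-0.9 -0.  -0.3]
 tray xyz of TCP [18.1 72.1 49.8] want [17.3 71.  18. ]  tray unit z [-0.079 -0.494  0.866]
```

Emit:
servo_tool(
  plan=[
    [[1, 0.5, 5.6, -9.1, 0.003, 0, 0.003], [1, 0.5, 5.5, -9, 0, 0, 0], [1, 0.5, 5.5, -9, 0, 0, 0], [1, 0.3, 1.5, -2.6, 0, 0, 0], [1, 0.2, 1.5, -2.6, 0, 0, 0], [1, 0, 0, 0, 0, 0, 0], [1, 0, 0, 0, 0, 0, 0], [1, 0, 0, 0, 0, 0, 0]],
  ],
)

```text
t: 23.75
tool_pos: [0.5949, 0.174, 0.0836]
orientation: [-2.09, -1.782, -0.559]
force: [-0.1, -1.3, -1.5]
opening: 0.0218
```

Run:
```python
from h import *
place((17.3,71,-1),9,0)
```

```text
t 23.75 pos [594.9 174.   83.6] togo mm [ 0.7  1.4 -2.6] rot [-0.    -0.002 -0.   ] q [ -6.  13. 101.  33.  68. -10.] open 21.8 F [-0.1 -1.3 -1.5]
 tray xyz of TCP [17.3 70.5 11.1] want [17.3 71.   8. ]  tray unit z [-0.079 -0.494  0.866]
```

Emit:
servo_tool(
  plan=[
    [[1, 0.5, 0.6, -1.3, 0, -0.001, 0], [1, 0.1, 0.7, -1.3, 0, 0, 0], [1, 0, 0, 0, 0, 0, 0], [1, 0, 0, 0, 0, 0, 0]],
  ],
)

```text
t: 24.15
tool_pos: [0.5957, 0.175, 0.0818]
orientation: [-2.09, -1.783, -0.56]
force: [-3.9, -5.3, 7.0]
opening: 0.0215
```

Run:
```python
from h import *
place((17.3,71,-1),9,0)
```

```text
t 24.15 pos [595.7 175.   81.8] togo mm [-0.1  0.5 -0.8] rot [-0. -0. -0.] q [ -6.  13. 101.  33.  68. -10.] open 21.5 F [-3.9 -5.3  7. ]
 tray xyz of TCP [17.3 71.1  8.9] want [17.3 71.   8. ]  tray unit z [-0.079 -0.494  0.866]
```

Emit:
servo_tool(
  plan=[
    [[0.18, 0, 0, 0, 0, 0, 0], [0.18, 0, 0, 0, 0, 0, 0], [0.18, 0, 0, 0, 0, 0, 0], [0.18, -0.8, -5, 8.7, 0, 0, 0], [0.18, -1.6, -10, 17.3, 0, 0, 0], [0.18, -3, -20, 35, 0, 0, 0], [-0.3, -10, -30, 35, 0, 0, 0], [-0.3, -20, -43, 5, 0, 0, 0], [-0.3, -20, -43, 0, 0, 0, 0], [-0.3, -20, -43, 0, 0, 0, 0], [-0.3, 0, 0, 0, 0, 0, 0]],
  ],
)

```text
t: 25.25
tool_pos: [0.5187, -0.0236, 0.1823]
orientation: [-2.096, -1.779, -0.559]
force: [0.5, -0.4, 0.4]
opening: 0.0602
```

Run:
```python
from h import *
t=eyes.read_camera("top")[:,:,::-1]; s=eyes.read_camera("side")[:,:,::-1]
cv2.imwrite("pics/t5.png",t); cv2.imwrite("pics/s5.png",s)
a=cv2.resize(t[140:260,100:200],None,fx=4,fy=4,interpolation=cv2.INTER_CUBIC); b=cv2.resize(s[120:220,150:250],None,fx=4,fy=4.8,interpolation=cv2.INTER_CUBIC)
cv2.imwrite("pics/c5.png",cv2.convertScaleAbs(np.hstack([a,b[:480]]),alpha=1.5))
X=np.array([(-5,60,5),(-5,82,5),(39,60,5),(39,82,5),(93,71,0),(-69,110,2),(-55,37,2)])/1000@TR.T+TO
print("home in crop: top",((proj("top",X)-[100,140])*4).round().tolist(),"side",((proj("side",X)-[150,120])*[4,4.8]+[400,0]).round().tolist())
K=[(np.array([-95,-34+k,44])/1000)@TR.T+TO for k in(0,6,12,18,36)]
print("knob top k0..: ",((proj("top",K)-[100,140])*4).round().tolist(),((proj("side",K)-[150,120])*[4,4.8]+[400,0]).round().tolist())
place((-95,-23,35),0,40)
```

```text
home in crop: top [[236.0, 158.0], [243.0, 129.0], [294.0, 174.0], [300.0, 145.0], [363.0, 178.0], [163.0, 68.0], [159.0, 172.0]] side [[645.0, 190.0], [671.0, 182.0], [668.0, 244.0], [694.0, 236.0], [709.0, 314.0], [669.0, 100.0], [591.0, 140.0]]
knob top k0..:  [[93.0, 255.0], [95.0, 246.0], [97.0, 237.0], [99.0, 228.0], [105.0, 202.0]] [[487.0, 74.0], [495.0, 72.0], [503.0, 70.0], [510.0, 68.0], [533.0, 62.0]]
t 25.35 pos [520.  -19.9 182.4] togo mm [ -7.2 273.1  12.8] rot [-0.    -0.     0.003] q [-28.   1. 103.  28.  87. -23.] open 60.3 F [ 0.7  0.9 -0.4]
 tray xyz of TCP [143.9  27.1 198.2] want [-95. -23.  75.]  tray unit z [-0.079 -0.494  0.866]
```

View pics/c5.png

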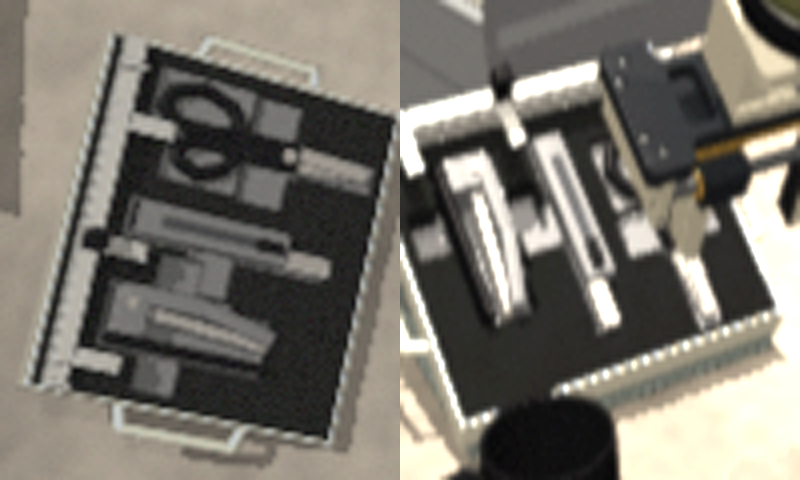

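Emit:
servo_tool(
  plan=[
    [[-0.3, -1, 39, 3, 0, 0, 0.003], [-0.3, -1, 39, 3, 0, 0, 0], [-0.3, -1, 39, 3, 0, 0, 0], [-0.3, -1, 39, 2, 0, 0, 0], [-0.3, -1, 39, 1, 0, 0, 0], [-0.3, -1, 39, 1, 0, 0, 0], [-0.3, -1, 39, 0, 0, 0, 0], [-0.3, 0, 0, 0, 0, 0, 0], [-0.3, 0, 0, 0, 0, 0, 0], [-0.3, 0, 0, 0, 0, 0, 0]],
  ],
)

```text
t: 26.35
tool_pos: [0.5127, 0.2545, 0.1947]
orientation: [-2.086, -1.786, -0.558]
force: [0.0, -0.9, -0.7]
opening: 0.0604
```

Run:
```python
from h import *
place((-95,-22.5,36.5),0,0)
```

```text
t 26.35 pos [512.7 254.5 194.7] togo mm [  3.7  17.7 -32.9] rot [-0.    -0.001 -0.004] q [  3.  -6. 108.  31.  74.   4.] open 60.4 F [ 0.  -0.9 -0.7]
 tray xyz of TCP [-95.8 -23.3  74. ] want [-95.  -22.5  36.5]  tray unit z [-0.079 -0.494  0.866]
```

Emit:
servo_tool(
  plan=[
    [[-0.3, 1.2, 6, -11, 0, -0.001, -0.004], [-0.3, 1.2, 6, -11, 0, 0, 0], [-0.3, 1.3, 5.7, -10.9, 0, 0, 0], [-0.3, 0, 0, 0, 0, 0, 0], [0.4, 0, 0, 0, 0, 0, 0], [1, 0, 0, 0, 0, 0, 0], [1, 0, 0, 0, 0, 0, 0], [1, 0, 0, 0, 0, 0, 0], [1, 0, 0, 0, 0, 0, 0], [1, 0, 0, 0, 0, 0, 0], [1, 0, 0, 0, 0, 0, 0], [1, 0, 0, 0, 0, 0, 0]],
  ],
  force=15,
)

```text
t: 27.55
tool_pos: [0.5166, 0.2721, 0.1619]
orientation: [-2.091, -1.782, -0.561]
force: [-0.5, -0.6, -0.5]
opening: 0.014
```

Run:
```python
from h import *
place((-95,-22.5,36.5),0,0)
```

```text
t 27.55 pos [516.6 272.1 161.9] togo mm [-0.2  0.1 -0.1] rot [-0.     0.     0.001] q [  5.  -4. 109.  31.  70.   4.] open 14.0 F [-0.5 -0.6 -0.5]
 tray xyz of TCP [-95.  -22.3  36.6] want [-95.  -22.5  36.5]  tray unit z [-0.079 -0.494  0.866]
```

Emit:
servo_tool(
  plan=[
    [[1, 3.9, -0.6, 0, 0, 0, 0], [1, 4, -0.6, 0, 0, 0, 0], [1, 4, -0.7, 0, 0, 0, 0], [1, 4, -0.6, 0, 0, 0, 0], [1, 4, -0.6, 0, 0, 0, 0], [1, 2.5, -0.4, 0, 0, 0, 0], [1, 0, 0, 0, 0, 0, 0], [1, 0, 0, 0, 0, 0, 0]],
  ],
)

```text
t: 28.35
tool_pos: [0.5395, 0.2684, 0.1619]
orientation: [-2.092, -1.782, -0.562]
force: [1.5, -2.8, 1.7]
opening: 0.014
```

Run:
```python
from h import *
place((-95,2,36.5),0,0)
```

```text
t 28.35 pos [539.5 268.4 161.9] togo mm [ 1.1 -0.1 -0.1] rot [-0.     0.001  0.001] q [  4.  -0. 106.  31.  70.   3.] open 14.0 F [ 1.5 -2.8  1.7]
 tray xyz of TCP [-95.    0.9  36.6] want [-95.    2.   36.5]  tray unit z [-0.079 -0.494  0.866]
```

Now up to the stop, in small steps, watching the force.

Emit:
servo_tool(
  plan=[
    [[1, 1, -0.2, 0, 0, 0, 0], [1, 1, -0.1, 0, 0, 0, 0], [1, 0, 0, 0, 0, 0, 0], [1, 0, 0, 0, 0, 0, 0]],
  ],
)

```text
t: 28.75
tool_pos: [0.5407, 0.2682, 0.1619]
orientation: [-2.091, -1.782, -0.56]
force: [-2.9, -5.0, 4.6]
opening: 0.0142
```

Run:
```python
from h import *
place((-95,2,36.5),0,0)
```

```text
t 28.75 pos [540.7 268.2 161.9] togo mm [-0.1  0.  -0. ] rot [-0. -0.  0.] q [  4.   0. 106.  31.  70.   3.] open 14.2 F [-2.9 -5.   4.6]
 tray xyz of TCP [-95.    2.1  36.5] want [-95.    2.   36.5]  tray unit z [-0.079 -0.494  0.866]
```

Emit:
servo_tool(
  plan=[
    [[1, 1, -0.2, 0, 0, 0, 0], [1, 1, -0.1, 0, 0, 0, 0], [1, 0, 0, 0, 0, 0, 0], [1, 0, 0, 0, 0, 0, 0]],
  ],
)

```text
t: 29.15
tool_pos: [0.5409, 0.2683, 0.1618]
orientation: [-2.088, -1.782, -0.556]
force: [-14.7, -7.8, 11.6]
opening: 0.0139
```

Run:
```python
from h import *
place((-95,2,36.5),0,0)
```

```text
t 29.15 pos [540.9 268.3 161.8] togo mm [-0.3 -0.   0. ] rot [-0.001 -0.004 -0.002] q [  4.   0. 105.  31.  70.   3.] open 13.9 F [-14.7  -7.8  11.6]
 tray xyz of TCP [-95.1   2.3  36.4] want [-95.    2.   36.5]  tray unit z [-0.079 -0.494  0.866]
```

Emit:
servo_tool(
  plan=[
    [[0.3, 0, 0, 0, 0, 0, 0], [0.3, 0, 0, 0, 0, 0, 0], [0.3, 0, 0, 0, 0, 0, 0], [0.3, -0.8, -5, 8.7, 0, 0, 0], [0.3, -2.4, -15, 26, 0, 0, 0], [0, -3, -20, 35, 0, 0, 0], [0, 0, -45, 20, 0, 0, 0], [0, -10, -48, 0, 0, 0, 0], [0, -10, -48, 0, 0, 0, 0], [0, -10, -48, 0, 0, 0, 0], [0, -10, -48, 0, 0, 0, 0], [0, -10, -48, 0, 0, 0, 0]],
  ],
)

```text
t: 30.35
tool_pos: [0.4861, -0.0592, 0.2525]
orientation: [-2.092, -1.783, -0.562]
force: [0.5, 0.3, -0.3]
opening: 0.0467
```

Run:
```python
from h import *
togo([0,0,0],np.eye(3))
t=eyes.read_camera("top")[:,:,::-1]; s=eyes.read_camera("side")[:,:,::-1]
cv2.imwrite("pics/t6.png",t); cv2.imwrite("pics/s6.png",s)
a=cv2.resize(t[140:260,100:200],None,fx=4,fy=4,interpolation=cv2.INTER_CUBIC); b=cv2.resize(s[120:220,150:250],None,fx=4,fy=4.8,interpolation=cv2.INTER_CUBIC)
cv2.imwrite("pics/c6.png",cv2.convertScaleAbs(np.hstack([a,b[:480]]),alpha=1.5))
t0=cv2.imread("pics/top0.png")
for n,(x0,y0,x1,y1) in dict(mug=(208,232,244,280),bottle=(228,135,256,170),calc=(342,232,406,284)).items():
    print(n,"mean diff",np.abs(t[y0:y1,x0:x1].astype(int)-t0[y0:y1,x0:x1]).mean().round(2))
```

```text
t 30.35 pos [486.1 -59.2 252.5] togo mm [-486.1   59.2 -252.5] rot [2.092 1.783 0.562] q [-33.  -5. 101.  27.  97. -24.] open 46.7 F [ 0.5  0.3 -0.3]
mug mean diff 2.99
bottle mean diff 5.63
calc mean diff 14.34
```

View pics/c6.png

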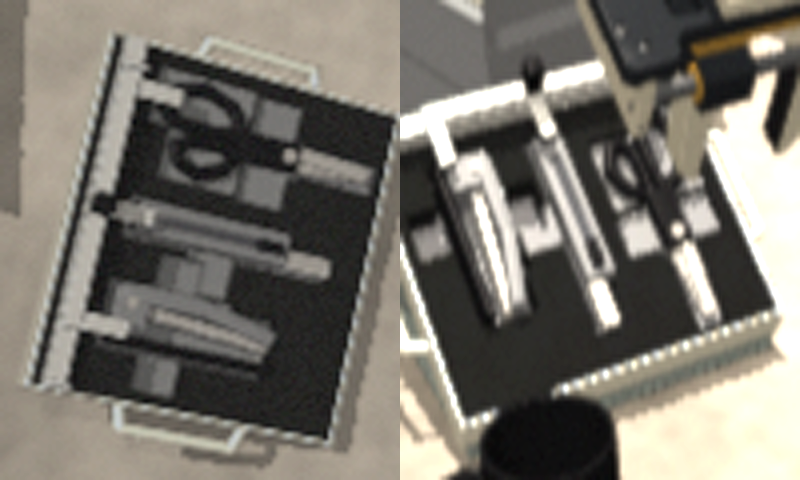

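View pics/t6.png

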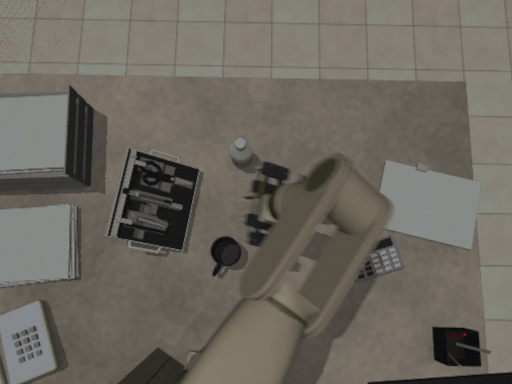

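```bash
python3 -c "
from plant import job
print(job.close_job())"
```

```text
the job is handed in; nothing more can be done
None
```

The stapler, box cutter and scissors are back in their cut-outs, in that order, and the keeper bar is slid across to its end stop. I handed the job in at about 30.5 s of the 72 s allowed. No verdict was reported.

- **Seating:** each tool met the pocket floor with about 8–9 N, all within 0.7–0.9 mm of the height I expected. The later pictures show each tool inside its cut-out. The cutter and scissors sit 1–3 mm down the slope, which is within the play.
- **Keeper:** the bar stopped at tray y +2.2 mm (about 36 mm of travel) while the push force rose to about 15 N. The last picture shows the knob where it should be at 36 mm and the tongues over the tools.
- **Bystanders:** the last top picture shows the bottle and mug where they stood. The calculator was partly hidden by the arm, so its image check disagreed with the first picture (14 against 3–6 for the others). The part in view had not moved, and the arm never went near it.
- **Cutter regrasp:** I set the cutter down once and regripped it the other way round, because the wrist could not reach the tray with the first grip.
- **Rule slip:** one move call, the stapler grasp, overlapped with a script that was still running. That script stopped with an error, but it had already saved the tray measurement it was meant to produce.

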